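Cross-tighten the lid of a solvent filter holder

ROBOT

A 6-joint arm with a two-finger parallel gripper is mounted at the origin on the work surface. World frame = base frame: x ahead of the robot, y to its left, z up, the work surface at z = 0. Lengths are in m, angles in rad, forces in N, time in s.
With the tool pointing down it reaches from about 0.35 to 0.775 m from the base axis. Payload 7.3 kg.
Tool frame: the origin (TCP) lies at the very end of the fingers, on their centre line; the grasp point (between the pads) lies 19 mm behind it; z points along the fingers, y is the direction in which the jaws open and shut (so a half turn about z gives the same grasp; the last joint's range is limited). The gripper opens to 92 mm and grips with 3 to 60 N. Pads are 19 mm wide; open, the fingers measure 130 mm over their backs; the gripper's body (75 mm by 190 mm) begins 47 mm behind the grasp point.
Start: joints at [1.021, 0.342, 1.524, -0, 1.275, -0.146], TCP at [0.206, 0.483, 0.227] pointing down, gripper open.
Joint ranges: [-2.53, 2.53], [-0.77, 2.02], [0.04, 2.7], [-1, 4.14], [0.28, 2.66], [-3.11, 3.11]. Speed limits (rad/s): [2.57, 2.57, 3.14, 3.14, 3.14, 3.14].

INTERFACE

Orientations are given as [roll, pitch, yaw] about the fixed x, y, z axes, in that order (R = Rz(yaw) Ry(pitch) Rx(roll)).
In Python, from cell import robot gives the robot as it stands.
- The arm moves only by the shell command python3 -m pendant 'ROWS' [OPENING] [FORCE]. ROWS is JSON, a list of rows, each a list of 2 entries, a list of its own where there are three numbers: the shift along the tool's x, y, z in mm, then the turn about the tool's z in degrees. In form: [[[x, y, z], turn], ...]. A call has 1 to 10 rows; each row is the pose to reach, as a shift and turn from the pose measured when the call began, along the tool's axes at that moment; what a row does not reach only later rows make up. A row lasts 1/12 s, in which the tool goes at most 41.7 mm and 7.16 degrees, less where a joint would pass 70% of its speed; a pose out of reach is approached as far as the arm can. A call with a gripper value outside its range is refused whole. OPENING is the opening, from 0 (shut) to 1 (fully open), set as the call begins (- or left out, the last holds). The fingers move at their own pace and stop on an object; FORCE is the grip in N (left out, the last holds). Time passes only in rows, so rows that repeat a pose let the fingers close. It gives the time, the measured TCP pose, the force and the opening at its end, in the units of the state.
- robot.observe(): the state, without advancing time (a new reading comes with each control period).
- robot.read_camera(name): name is "scene" or "top" or "wrist"; returns the picture (480x640x3 uint8, red, green, blue); there is no depth.
- robot.calibration(name): a dict with "vfov" (degrees; the focal length in pixels is half the picture's height over the tangent of half this angle, whatever the lens; pixels are square), "cx", "cy" (the principal point, pixels), "rvec" (rotation vector, rad) and "tvec" (3), from world to camera coordinates, as OpenCV has them. Camera axes: x right, y down, z forward; pixel columns grow to the right and rows downward; lengths in m; the calibration is good to about 2 mm. A picture is of the moment at which its call begins: read the wrist's pose just before it. calibration takes no time and is no camera call; for the wrist camera it gives the pose at the moment of the call.
- robot.hand_in(): hands the job in, once; it reports no verdict.
Trained networks look in the newest picture that a camera, given by its name, has taken for a name from the list of things; names that differ only in an ending like _2 or _b are one class to them, and where a whole thing is asked for, a point or a joint stands for the part that bears it (a point fixed in the world has none). Each returns a list of dicts, best first, with "p" (0 to 1); they miss things now and then, are a little off and sometimes report something else, mostly with a low value. They report only what shows in the picture. A call takes as long as a camera call. They do not tell look-alikes from the thing itself.
- robot.find_in(camera, query): "xy" ([column, row] as shares, 0 to 1, of the picture: columns of its width, rows of its height, amid what is visible of it).
The state is a dict: "time": time; "qpos": joint angles; "qvel": joint speeds; "joint_efforts": joint torques, N m; "tool_pos": TCP position; "tool_rot": TCP orientation; "contact_force": force on the tool from outside, world axes, zero at the start; "torque": the same for the moment, N m; "opening": finger opening in m.
Only numpy, scipy, OpenCV 4.12 (cv2) and the standard library are available. Lean on these libraries where they do the work, as an engineer would, in place of code of your own. Each camera call takes 0.05 s, during which the arm holds its last target.

TASK

The lid of the large steel filter holder is half way through being tightened: two opposite hand nuts have had the first half of their turn, the other two are still loose with their bars pointing at the lid's centre. Turn the loose two clockwise to match (bar 45 degrees round), and only then go over all four again crisscross, one opposite pair first and then the other pair, turning each clockwise fully home until its bar stands square to the line to the lid's centre. Leave the small filter holder and the bottle standing where they are.

Things in the scene. Friction and masses are not known exactly. Their poses are not given: they have to be found in the camera images.
- holder: large steel filter holder, fixed: a round drum 210 mm in diameter on short legs, flat lid, lid top 80 mm above the bench. Origin on the bench under its centre, z up, x towards the brass outlet stub on its side. Four hand nuts stand on the lid, 75 mm from its centre, at 45, 135, 225 and 315 degrees counter-clockwise from x, each on a washer 3 mm high; the port mid-lid rises 16 mm above the lid.
- nut_1 (a joint): hand nut 1, at 45 degrees on the nut circle: a black level bar 50 mm long, 12 thick, 22 high on a 10 mm stem, spanning heights 94 to 116 mm above the bench. Value: clockwise turn from above (rad). 0 loose, bar pointing at the lid's centre; 0.785 half done, bar 45 degrees round; 1.571 home, at its stop, bar square to that. Stays where left; turns with 0.08 N m. At the start half done, 0.65 to 0.92.
- nut_2 (a joint): hand nut 2, at 135 degrees on the nut circle: a black level bar 50 mm long, 12 thick, 22 high on a 10 mm stem, spanning heights 94 to 116 mm above the bench. Value: clockwise turn from above (rad). 0 loose, bar pointing at the lid's centre; 0.785 half done, bar 45 degrees round; 1.571 home, at its stop, bar square to that. Stays where left; turns with 0.08 N m. At the start loose, 0 to 0.25.
- nut_3 (a joint): hand nut 3, at 225 degrees on the nut circle: a black level bar 50 mm long, 12 thick, 22 high on a 10 mm stem, spanning heights 94 to 116 mm above the bench. Value: clockwise turn from above (rad). 0 loose, bar pointing at the lid's centre; 0.785 half done, bar 45 degrees round; 1.571 home, at its stop, bar square to that. Stays where left; turns with 0.08 N m. At the start half done, 0.65 to 0.92.
- nut_4 (a joint): hand nut 4, at 315 degrees on the nut circle: a black level bar 50 mm long, 12 thick, 22 high on a 10 mm stem, spanning heights 94 to 116 mm above the bench. Value: clockwise turn from above (rad). 0 loose, bar pointing at the lid's centre; 0.785 half done, bar 45 degrees round; 1.571 home, at its stop, bar square to that. Stays where left; turns with 0.08 N m. At the start loose, 0 to 0.25.
- small_holder: bystander: a small steel filter holder of the same kind, 90 mm in diameter and 74 mm high, loose on the bench, its own small nuts already tight. Origin at the centre of its underside.
- bottle: bystander: a small clear laboratory bottle with a dark blue cap, 56 mm in diameter and 105 mm high, loose. Origin at the centre of its underside.
Things that resemble listed ones, but are neither listed nor needed, are in the scene too. What is meant by the holder is not brown, and is the larger of those in its own colour.

How it is judged:
On the way, in this order (a step that is already met when the one before it is completed fails the run):
1. first pass finished: all four nuts about half way (0.52 to 1.10 rad), none home yet (value of joint nut_1 between 0.52 and 1.1 rad and value of joint nut_2 between 0.52 and 1.1 rad and value of joint nut_3 between 0.52 and 1.1 rad and value of joint nut_4 between 0.52 and 1.1 rad), for 0.2 s.
2. one opposite pair fully home (above 1.35 rad) while the other pair is still half way (below 1.10 rad) (((value of joint each of nut_1, nut_3 above 1.35 rad and value of joint each of nut_2, nut_4 below 1.1 rad) or (value of joint each of nut_2, nut_4 above 1.35 rad and value of joint each of nut_1, nut_3 below 1.1 rad))), for 0.2 s.
At the end, for the whole second after the job is handed in: All four hand nuts are home (above 1.35 rad, within about 12 degrees of the stop) and still; the small holder and the bottle stand upright within 20 mm of where they were (value of joint each of nut_1, nut_2, nut_3, nut_4 above 1.35 rad and velocity of joint each of nut_1, nut_2, nut_3, nut_4 below 0.05 rad/s and distance of each of small_holder, bottle from where it was at the start of the episode below 0.02 m and angle between each of small_holder, bottle's own z axis and vertical below 0.2 rad); the robot touches nothing.
It fails at once if a nut is turned home (above 1.35 rad) while another has not had its first half (below 0.5 rad) (value of joint any of nut_1, nut_2, nut_3, nut_4 above 1.35 rad and value of joint any of nut_1, nut_2, nut_3, nut_4 below 0.5 rad).
It fails at once if two neighbouring nuts are home (above 1.35 rad) while both nuts opposite them are only half way (below 1.10 rad) ((value of joint each of nut_1, nut_2 above 1.35 rad and value of joint each of nut_3, nut_4 below 1.1 rad) or (value of joint each of nut_2, nut_3 above 1.35 rad and value of joint each of nut_4, nut_1 below 1.1 rad) or (value of joint each of nut_3, nut_4 above 1.35 rad and value of joint each of nut_1, nut_2 below 1.1 rad) or (value of joint each of nut_4, nut_1 above 1.35 rad and value of joint each of nut_2, nut_3 below 1.1 rad)).
It fails at once if a bystander is pushed more than 20 mm or tipped (distance of any of small_holder, bottle from where it was at the start of the episode above 0.02 m or angle between any of small_holder, bottle's own z axis and vertical above 0.2 rad).
It also fails if it takes over 70 s, if anything falls off the work surface, if the arm or the gripper's body presses on something with over 40 N, if the wrist force passes 120 N, or if a joint passes its speed limit or range.

## Working session

There is one attempt and no reset: what is moved stays moved. The work goes in short steps, Python scripts to look and compute and a shell command to move; the robot and the scene stay as the last step left them, time stands still between calls to the robot, and variables do not carry over. Pictures are saved under pics/ and viewed, and the job is handed in when it is done.

```bash
ls; mkdir -p pics; python3 - <<'E'
from cell import robot
import cv2
s=robot.observe(); print(s)
for n in ("scene","top","wrist"):
    im=robot.read_camera(n); cv2.imwrite(f"pics/{n}0.png",im[:,:,::-1]); print(n,robot.calibration(n))
E
```

```text
pics
{'time': 0.0, 'qpos': array([ 1.02103779e+00,  3.42737026e-01,  1.52500828e+00,  3.43062860e-05,
        1.27539734e+00, -1.45996527e-01]), 'qvel': array([ 1.60139512e-03, -1.53064200e-06,  1.96126195e-04, -1.72353876e-04,
       -3.92337299e-04,  2.31538313e-03]), 'joint_efforts': array([-1.97979352e-03, -4.31248212e+01, -2.44217813e+01,  7.16175302e-02,
        5.61544276e-02, -1.45455815e-04]), 'tool_pos': array([0.20601845, 0.48245207, 0.22604059]), 'tool_rot': array([-3.14006393e+00, -2.57945413e-04,  2.73782043e+00]), 'contact_force': array([-0.06157932,  0.1512391 , -0.26362065]), 'torque': array([-0.00685975, -0.01013353,  0.01138544]), 'opening': 0.09171805743300505}
scene {'vfov': 56.196888402992386, 'cx': 313.7346587431868, 'cy': 245.3795445779863, 'rvec': array([ 1.64631551,  1.98766158, -0.74182737]), 'tvec': array([ 0.10967282, -0.35658814,  1.44198454])}
top {'vfov': 55.782147079944274, 'cx': 322.01046378589945, 'cy': 244.2824127400419, 'rvec': array([ 2.11759083, -2.15047792,  0.24068326]), 'tvec': array([-0.0127391 ,  0.53896261,  0.97715663])}
wrist {'vfov': 67.44069825877719, 'cx': 317.9540069628819, 'cy': 235.5288834575244, 'rvec': array([-2.39534724, -1.58191051, -0.24652103]), 'tvec': array([-0.52515459, -0.03824007,  0.39233018])}
```

View pics/top0.png

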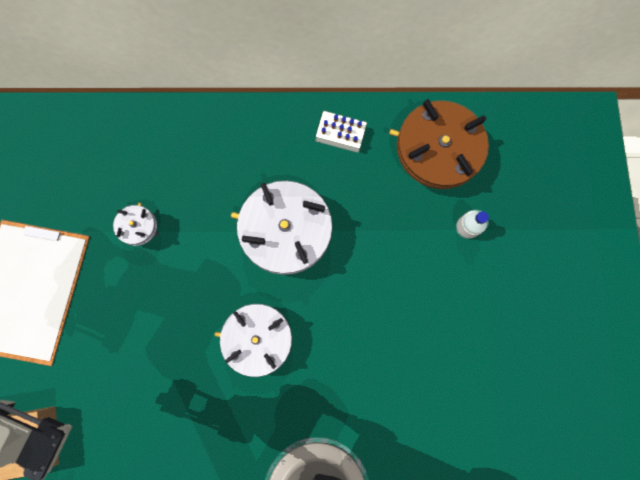

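View pics/scene0.png

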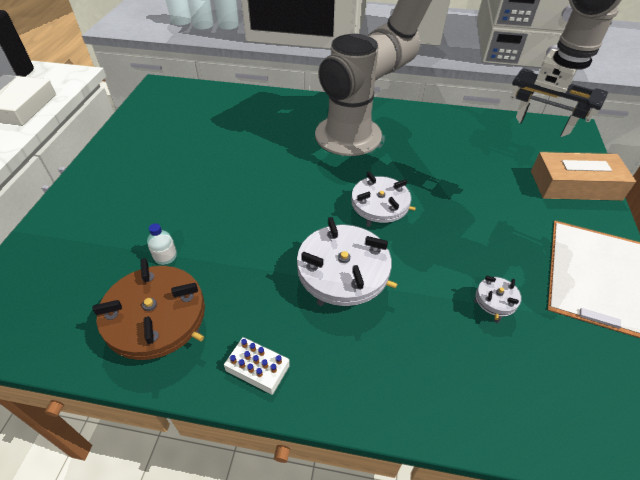

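View pics/wrist0.png

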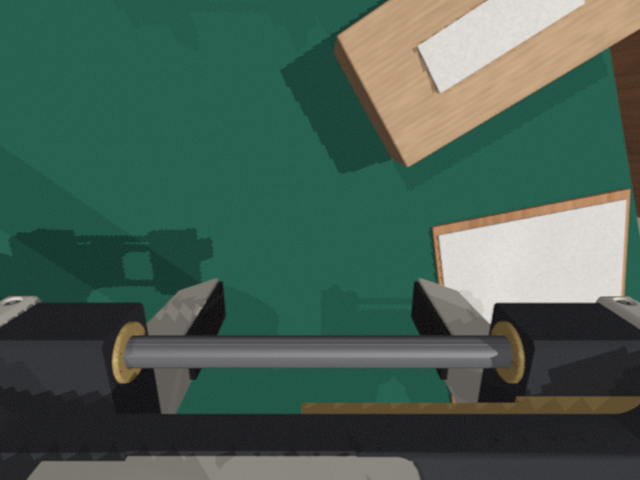

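The large steel holder is at about (285,227) in the top picture, with its outlet stub at (235,215). The small holder is at (135,225), the bottle at (473,223), and the mid-size holder at (255,340) and the brown one are look-alikes. Next I'll zoom in and measure.

```bash
cat > h.py <<'E'
import numpy as np, cv2
from cell import robot
def K(c):
    f=240/np.tan(np.radians(c['vfov'])/2); return np.array([[f,0,c['cx']],[0,f,c['cy']],[0,0,1]])
def ray(c,uv,z):
    R=cv2.Rodrigues(np.array(c['rvec']))[0]; t=np.array(c['tvec'])
    d=R.T@np.linalg.inv(K(c))@np.array([uv[0],uv[1],1.]); o=-R.T@t
    return o+d*(z-o[2])/d[2]
def proj(c,P):
    return cv2.projectPoints(np.array(P,float).reshape(-1,1,3),np.array(c['rvec']),np.array(c['tvec']),K(c),None)[0].reshape(-1,2)
E
python3 - <<'E'
from h import *
im=cv2.imread('pics/top0.png'); cr=im[165:290,220:350]; cv2.imwrite('pics/top0z.png',cv2.resize(cr,None,fx=4.6,fy=4.6,interpolation=cv2.INTER_CUBIC))
im=cv2.imread('pics/scene0.png'); cr=im[205:315,285:405]; cv2.imwrite('pics/scene0z.png',cv2.resize(cr,None,fx=5,fy=5,interpolation=cv2.INTER_CUBIC))
E
```

```text
(no output)
```

View pics/top0z.png

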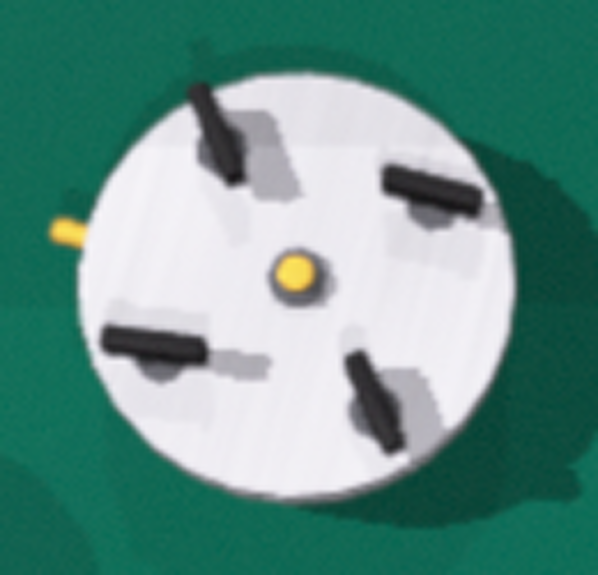

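View pics/scene0z.png

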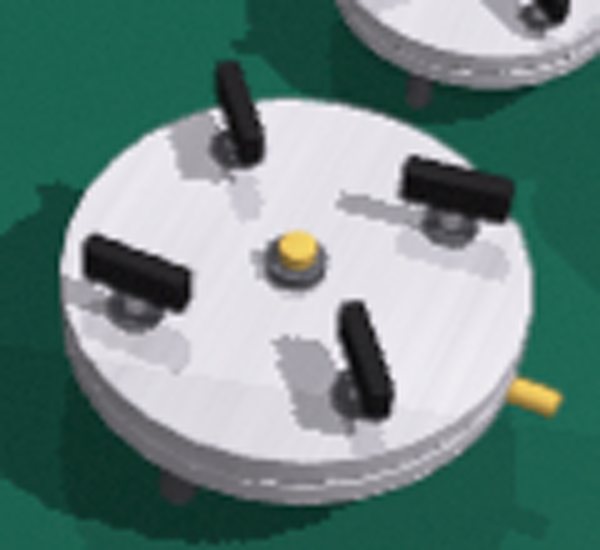

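```bash
cat > fit.py <<'E'
from h import *
from scipy.optimize import minimize
# bar angle in world for nut i: yaw + (45+90i)deg - value
def box(cx,cy,a,L=.05,W=.012,z0=.094,z1=.116):
    c,s=np.cos(a),np.sin(a); P=[]
    for u in(-L/2,L/2):
        for v in(-W/2,W/2):
            for z in(z0,z1): P.append([cx+u*c-v*s,cy+u*s+v*c,z])
    return P
def nut_c(p,i):
    b=p[2]+np.pi/4+i*np.pi/2; return p[0]+.075*np.cos(b),p[1]+.075*np.sin(b),b
S=4
def render(c,p,shape,off):
    m=np.zeros((shape[0]*S,shape[1]*S),np.uint8)
    for i in range(4):
        x,y,b=nut_c(p,i); q=(proj(c,box(x,y,b-p[3+i]))-off+.5)*S-.5
        h=cv2.convexHull(q.astype(np.float32)); cv2.fillConvexPoly(m,np.round(h*16).astype(np.int32),255,shift=4)
    return cv2.resize(m,(shape[1],shape[0]),interpolation=cv2.INTER_AREA)/255.
def target(im):
    g=im.max(2).astype(float); return np.clip((110-g)/70,0,1)
def prep(c,im,p0):
    q=proj(c,[[p0[0]+.1*np.cos(t),p0[1]+.1*np.sin(t),z] for t in np.linspace(0,6.28,40) for z in(.08,)])
    x0,y0=np.floor(q.min(0)-6).astype(int).clip(0); x1,y1=np.ceil(q.max(0)+6).astype(int); 
    crop=im[y0:y1,x0:x1]; T=target(crop)
    # only near nuts
    M=np.zeros(T.shape,np.uint8)
    for i in range(4):
        x,y,b=nut_c(p0,i)
        pts=proj(c,[[x+.032*np.cos(t),y+.032*np.sin(t),.105] for t in np.linspace(0,6.28,30)])-[x0,y0]
        cv2.fillConvexPoly(M,np.round(pts).astype(np.int32),1)
    return c,T,M,np.array([x0,y0])
def fit(views,p0,fixed=False):
    data=[prep(c,im,p0) for c,im in views]
    p0=np.array(p0,float); sc=np.array([.003,.003,.03,.1,.1,.1,.1])
    def cost(u):
        p=p0+u*sc; return sum((((render(c,p,T.shape,o)-T)*M)**2).sum() for c,T,M,o in data)
    best=None
    u=np.zeros(7)
    for k in range(3):
        simp=np.vstack([u]+[u+e for e in np.eye(7)*(1 if k!=1 else -1)])
        r=minimize(cost,u,method='Nelder-Mead',options=dict(initial_simplex=simp,maxiter=500,xatol=1e-2,fatol=.02)); u=r.x
    return p0+u*sc,r.fun
E
python3 - <<'E'
from fit import *
ct,cs=robot.calibration('top'),robot.calibration('scene')
it,is_=cv2.imread('pics/top0.png'),cv2.imread('pics/scene0.png')
port=ray(ct,(220+295/4.6,165+272/4.6),.096); print(port, ray(cs,(285+298/5,205+250/5),.096))
stub=ray(ct,(220+68/4.6,165+233/4.6),.04)
yaw=np.arctan2(*(stub-port)[:2][::-1]); print('yaw',yaw)
p0=[port[0],port[1],yaw,.78,.12,.78,.12]
for n,v in(('both',[(ct,it),(cs,is_)]),('top',[(ct,it)]),('scene',[(cs,is_)])):
    p,f=fit(v,p0); print(n,np.round(p,4),round(f,2))
    if n=='both': P=p
for i in range(4): print(i+1,np.round(nut_c(P,i),4))
for n,uv,z in(('small',(135,225),.05),('bottle',(475,222),.07),('mid',(255,340),.06)): print(n,ray(ct,uv,z))
for im,c in((it,ct),(is_,cs)):
  for i in range(4):
    x,y,b=nut_c(P,i); h=cv2.convexHull(proj(c,box(x,y,b-P[3+i])).astype(np.float32)); cv2.polylines(im,[np.round(h*16).astype(np.int32)],True,(0,0,255),1,shift=4)
cv2.imwrite('pics/ov.png',np.hstack([cv2.resize(it[165:290,220:350],(390,375)),cv2.resize(is_[205:315,285:405],(400,375))]))
E
```

```text
[0.57611135 0.06244433 0.096     ] [0.58344825 0.0662358  0.096     ]
yaw 1.2793672827364566
both [0.5779 0.0634 1.2965 0.6207 0.1577 0.8846 0.1772] 353.18
top [0.5764 0.0624 1.2991 0.7246 0.1324 0.7823 0.1308] 172.25
scene [0.5796 0.0644 1.2979 0.493  0.1888 0.9057 0.239 ] 144.74
1 [0.5412 0.1288 2.0819]
2 [0.5125 0.0267 3.6527]
3 [ 6.1460e-01 -2.0000e-03  5.2235e+00]
4 [0.6433 0.1001 6.7943]
small [0.58897834 0.40205211 0.05      ]
bottle [ 0.58262468 -0.36983596  0.07      ]
mid [0.32889036 0.12751466 0.06      ]
```

View pics/ov.png

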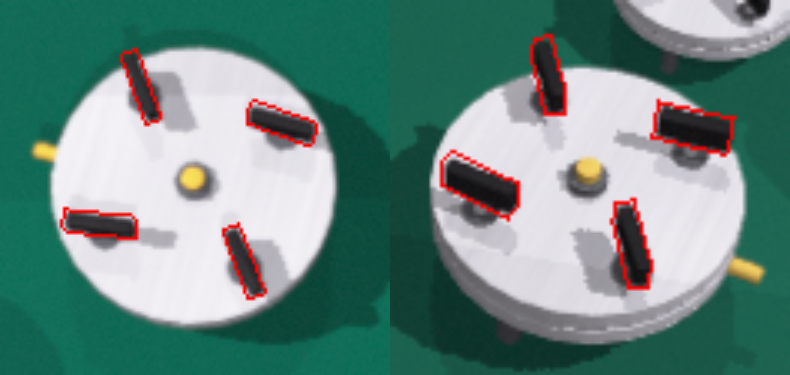

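```bash
cat >> h.py <<'E'
from scipy.spatial.transform import Rotation as Ro
def tool(s=None):
    s=s or robot.observe(); return np.array(s['tool_pos']),Ro.from_euler('xyz',s['tool_rot']).as_matrix()
def delta(P,yawdeg,s=None):
    p,R=tool(s); d=R.T@(np.array(P)-p)*1000
    y=np.degrees(np.arctan2(R[1,0],R[0,0])); t=(y-yawdeg+180)%360-180
    return np.round(d,1),round(t,1)
E
python3 - <<'E'
from h import *
c=robot.calibration('wrist'); Rc=cv2.Rodrigues(c['rvec'])[0]; o=-Rc.T@c['tvec']
p,R=tool(); print('cam in tool',R.T@(o-p),'axis',R.T@Rc.T, 'center on z=.1',R.T@(ray(c,(320,240),.1)-p))
print(delta([.53,.05,.26],200), delta([.5125,.0267,.2],200))
E
```

```text
cam in tool [ 0.08384897  0.00086114 -0.15815898] axis [[ 5.80827377e-05 -9.51832099e-01 -3.06619719e-01]
 [ 9.99999940e-01  1.60403374e-04 -3.08507052e-04]
 [ 3.42829752e-04 -3.06619683e-01  9.51832051e-01]] center on z=.1 [-0.01166964  0.00247584  0.1261947 ]
(array([-467.8, -270.5,  -33.5]), np.float64(-43.1)) (array([-460.8, -298.7,   26.5]), np.float64(-43.1))
```

```bash
python3 -m pendant '[[[-38,-15,-20],-4],[[-77,-30,-40],-8],[[-115,-44,-53],-12],[[-154,-59,-53],-16],[[-192,-74,-53],-20],[[-231,-89,-53],-24],[[-269,-103,-53],-28],[[-308,-118,-53],-32],[[-346,-133,-53],-36],[[-385,-148,-53],-40]]' 0.4
python3 -m pendant '[[[-38,-15,0],-3],[[-77,-30,0],-3],[[-115,-44,0],-3],[[-154,-59,0],-3],[[-154,-59,0],-3],[[-154,-59,0],-3]]'
python3 - <<'E'
from h import *
print(tool()[0],robot.observe()['tool_rot'])
im=robot.read_camera('wrist'); cv2.imwrite("pics/w1.png",im[:,:,::-1])
import json
c=robot.calibration('wrist'); json.dump({k:np.array(v).tolist() for k,v in c.items()},open('w1.json','w'))
E
```

```text
time: 0.98
tool_pos: [0.4985, 0.1979, 0.2792]
tool_rot: [-3.141, -0.001, -2.844]
contact_force: [0.7, 0.9, 0.8]
opening: 0.0373
time: 1.48
tool_pos: [0.6643, 0.1858, 0.2748]
tool_rot: [3.141, -0.006, -2.793]
contact_force: [0.0, 0.1, -0.8]
opening: 0.0366
[0.66433057 0.18579807 0.27475663] [ 3.14112611 -0.00647173 -2.79317358]
```

View pics/w1.png

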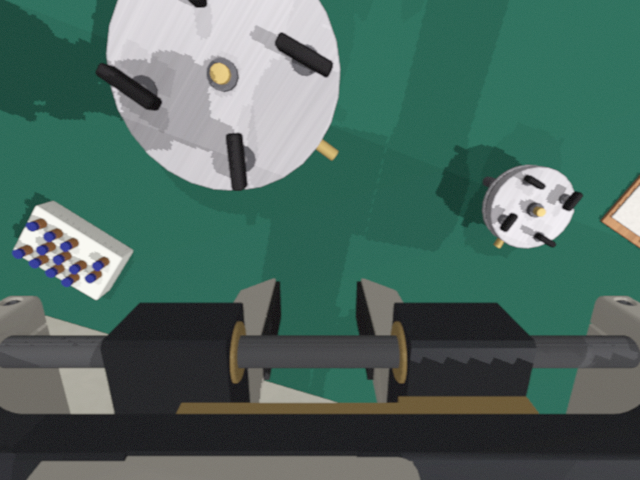

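```bash
python3 - <<'E'
from h import *
print(delta([.645,.085,.29],200))
E
```

```text
(array([ 51.6, -89.1, -13.1]), np.float64(0.0))
```

```bash
python3 -m pendant '[[[17,-30,-4],0],[[34,-60,-8],0],[[52,-89,-13],0],[[52,-89,-13],0],[[52,-89,-13],0],[[52,-89,-13],0]]'
python3 - <<'E'
from fit import *
import json
im=robot.read_camera('wrist'); cv2.imwrite("pics/w2.png",im[:,:,::-1])
c=robot.calibration('wrist'); json.dump({k:np.array(v).tolist() for k,v in c.items()},open('w2.json','w'))
im=cv2.imread('pics/w2.png')
p,f=fit([(c,im)],[.577,.063,1.298,.7,.14,.8,.15]); print('wrist',np.round(p,4),f)
ct=robot.calibration('top'); it=cv2.imread('pics/top0.png')
p2,f=fit([(c,im),(ct,it)],p); print('w+top',np.round(p2,4),f)
for i in range(4):
    x,y,b=nut_c(p,i); print(i+1,x,y,np.degrees(b)); h=cv2.convexHull(proj(c,box(x,y,b-p[3+i])).astype(np.float32)); cv2.polylines(im,[np.round(h*16).astype(np.int32)],True,(0,0,255),1,shift=4)
cv2.imwrite('pics/w2o.png',im)
E
```

```text
time: 2.03
tool_pos: [0.6437, 0.0858, 0.2914]
tool_rot: [3.141, -0.003, -2.792]
contact_force: [0.1, 0.2, 0.4]
opening: 0.037
wrist [0.5779 0.0643 1.2965 0.5927 0.09   0.7247 0.0958] 641.4746494676302
w+top [0.5778 0.0643 1.2964 0.5927 0.0894 0.7252 0.0949] 818.8188093276526
1 0.5411779240329397 0.12972349041200384 119.28389549042836
2 0.5124477131873236 0.027622682458459995 209.28389549042836
3 0.6145485211408674 -0.0011075283871560815 299.2838954904284
4 0.6432787319864836 0.10099327956638776 389.2838954904284
```

View pics/w2o.png

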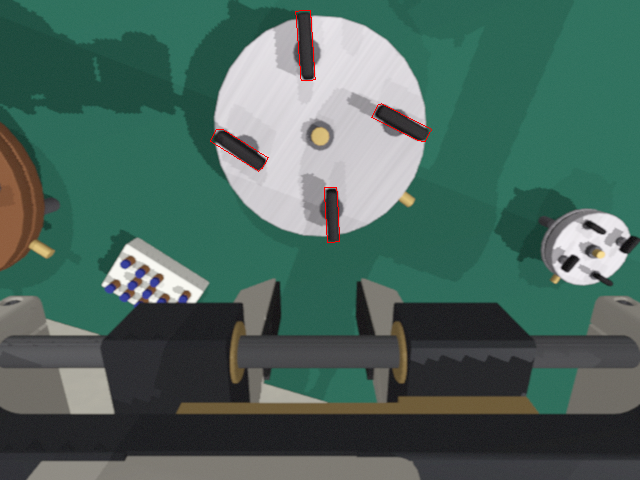

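```bash
python3 - <<'E'
from h import *
print(delta([.5124,.0276,.15],203))
E
```

```text
(array([143.1, -10. , 141.4]), np.float64(-2.9))
```

```bash
python3 -m pendant '[[[30,-2,20],-1],[[58,-4,40],-2],[[86,-6,64],-3],[[114,-8,90],-3],[[143,-10,115],-3],[[143,-10,141],-3],[[143,-10,141],-3],[[143,-10,141],-3]]' 0.4
python3 - <<'E'
from h import *
print(delta([.5124,.0276,.092],203))
im=robot.read_camera('wrist'); cv2.imwrite("pics/w3.png",im[:,:,::-1])
E
```

```text
time: 2.75
tool_pos: [0.5123, 0.0287, 0.1503]
tool_rot: [3.14, -0.005, -2.737]
contact_force: [0.9, 0.5, 0.3]
opening: 0.0369
(array([ 0. , -1.1, 58.3]), np.float64(0.2))
```

View pics/w3.png

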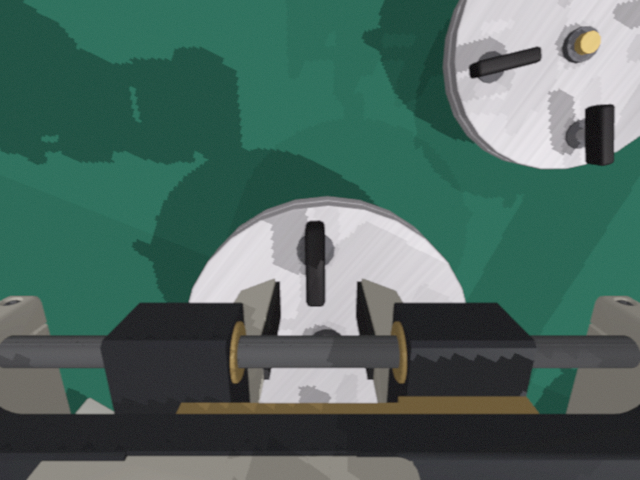

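```bash
python3 -m pendant '[[[0,-1,29],0],[[0,-1,58],0],[[0,-1,58],0],[[0,-1,58],0]]'
python3 -m pendant '[[[0,0,0],0],[[0,0,0],0],[[0,0,0],0],[[0,0,0],0]]' 0 25
```

```text
time: 3.13
tool_pos: [0.5146, 0.0281, 0.0941]
tool_rot: [3.141, -0.003, -2.736]
contact_force: [1.6, -0.9, 1.2]
opening: 0.0368
time: 3.47
tool_pos: [0.5154, 0.0281, 0.0954]
tool_rot: [-3.141, -0.0, -2.736]
contact_force: [-1.1, -0.5, 0.2]
opening: 0.0146
```

```bash
python3 -m pendant '[[[2,0,0],0],[[3,0,0],0]]'
python3 - <<'E'
from h import *
print(delta([.5124,.0276,.094],164))
E
```

```text
time: 3.63
tool_pos: [0.5148, 0.0278, 0.0956]
tool_rot: [-3.14, 0.005, -2.737]
contact_force: [11.6, 7.3, -11.8]
opening: 0.0117
(array([2.3, 0.8, 1.5]), np.float64(39.2))
```

```bash
python3 -m pendant '[[[0,0,0],6],[[0,0,0],13],[[0,-1,0],20],[[0,-1,0],27],[[1,-1,0],34],[[1,-1,0],40],[[1,-1,0],40],[[1,-1,0],40]]'
python3 -m pendant '[[[0,0,0],0],[[0,0,0],0],[[0,0,0],0]]' 0.4
python3 - <<'E'
from h import *
im=robot.read_camera('wrist'); cv2.imwrite("pics/w4.png",im[:,:,::-1])
E
```

```text
time: 4.3
tool_pos: [0.5151, 0.0261, 0.0955]
tool_rot: [3.139, 0.007, 2.851]
contact_force: [5.8, -1.7, -7.7]
opening: 0.0117
time: 4.55
tool_pos: [0.5149, 0.0261, 0.0958]
tool_rot: [3.139, 0.006, 2.852]
contact_force: [-1.3, -0.2, -0.2]
opening: 0.0272
```

View pics/w4.png

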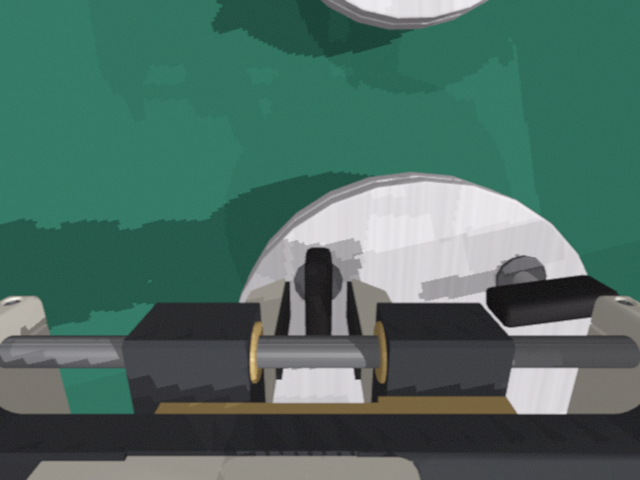

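```bash
python3 -m pendant '[[[0,0,-30],0],[[0,0,-60],0],[[0,0,-65],0]]'
python3 - <<'E'
from h import *
print(delta([.6433,.1010,.155],203))
E
```

```text
time: 4.85
tool_pos: [0.5166, 0.026, 0.1654]
tool_rot: [3.138, 0.014, 2.853]
contact_force: [0.5, 0.7, -0.4]
opening: 0.0369
(array([-100. ,  107.9,   12.2]), np.float64(-39.5))
```

```bash
python3 -m pendant '[[[-17,18,0],-6],[[-34,36,0],-13],[[-50,54,0],-20],[[-67,72,0],-27],[[-84,90,0],-34],[[-100,108,10],-39],[[-100,108,12],-39],[[-100,108,12],-39]]'
python3 - <<'E'
from h import *
im=robot.read_camera('wrist'); cv2.imwrite("pics/w5.png",im[:,:,::-1])
print(delta([.6433,.1010,.092],203))
E
```

```text
time: 5.52
tool_pos: [0.6427, 0.1017, 0.1532]
tool_rot: [-3.137, 0.01, -2.749]
contact_force: [-0.3, -1.3, 0.1]
opening: 0.0367
(array([-0.1, -0.1, 62.1]), np.float64(-0.6))
```

View pics/w5.png

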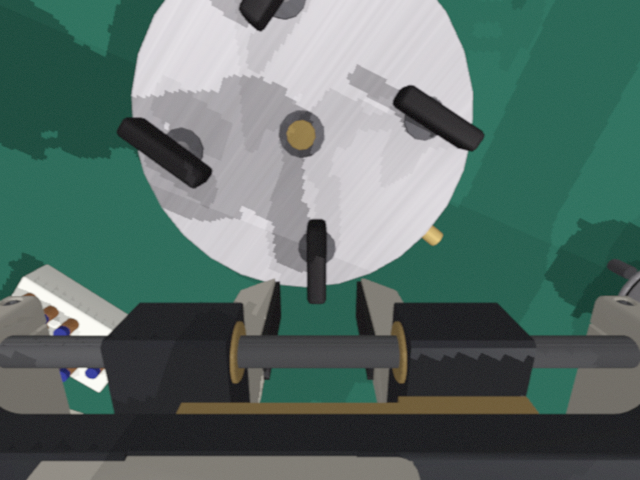

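The bar of nut 4 lies centred between the fingers at about (317,262), and nut 2 at (265,10) has been turned. I'm descending to grip nut 4.

```bash
python3 -m pendant '[[[0,0,30],0],[[0,0,62],0],[[1,0,63],0],[[1,0,63],0]]'
python3 -m pendant '[[[0,0,0],0],[[0,0,0],0],[[0,0,0],0],[[0,0,0],0],[[0,0,0],0]]' 0 25
python3 - <<'E'
from h import *
print(delta([.6433,.1010,.092],163.5))
E
```

```text
time: 5.9
tool_pos: [0.6404, 0.1001, 0.0902]
tool_rot: [-3.138, 0.007, -2.751]
contact_force: [0.8, -1.3, 1.3]
opening: 0.0364
time: 6.32
tool_pos: [0.6412, 0.0997, 0.0917]
tool_rot: [-3.137, 0.009, -2.751]
contact_force: [1.3, -2.5, 4.5]
opening: 0.012
(array([-2.4,  0.4, -0.3]), np.float64(38.9))
```

```bash
python3 -m pendant '[[[0,0,0],6],[[0,0,0],13],[[0,1,0],20],[[0,1,0],27],[[0,1,0],34],[[0,2,0],39],[[0,2,0],39],[[0,2,0],39]]'
python3 -m pendant '[[[0,0,0],0],[[0,0,0],0],[[0,0,0],0]]' 0.4
python3 -m pendant '[[[0,0,-40],0],[[0,0,-80],0],[[0,0,-120],0],[[0,0,-160],0],[[0,0,-160],0]]'
python3 - <<'E'
from h import *
print(delta([.645,.085,.29],200))
E
```

```text
time: 6.98
tool_pos: [0.6411, 0.1011, 0.0918]
tool_rot: [3.14, 0.011, 2.854]
contact_force: [4.1, -2.5, -3.2]
opening: 0.012
time: 7.23
tool_pos: [0.6408, 0.1014, 0.092]
tool_rot: [3.14, 0.011, 2.855]
contact_force: [-0.2, 0.2, 0.1]
opening: 0.0275
time: 7.65
tool_pos: [0.6419, 0.1022, 0.262]
tool_rot: [3.134, 0.025, 2.856]
contact_force: [1.3, 1.0, 0.1]
opening: 0.0364
(array([ -8.5, -15.4, -27.9]), np.float64(-36.3))
```

```bash
python3 -m pendant '[[[-2,-4,-10],-7],[[-4,-8,-20],-14],[[-6,-12,-28],-21],[[-8,-15,-28],-28],[[-8,-15,-28],-36],[[-8,-15,-28],-36],[[-8,-15,-28],-36]]'
python3 - <<'E'
from fit import *
im=robot.read_camera('wrist'); cv2.imwrite("pics/w6.png",im[:,:,::-1])
c=robot.calibration('wrist')
im=cv2.imread('pics/w6.png')
p,f=fit([(c,im)],[.578,.0643,1.2965,.68,.8,.75,.8]); print('wrist',np.round(p,4),f)
for i in range(4):
    x,y,b=nut_c(p,i); print(i+1,x,y,np.degrees(b)); h=cv2.convexHull(proj(c,box(x,y,b-p[3+i])).astype(np.float32)); cv2.polylines(im,[np.round(h*16).astype(np.int32)],True,(0,0,255),1,shift=4)
cv2.imwrite('pics/w6o.png',im)
P=p
for i in (0,2): x,y,b=nut_c(P,i); print(delta([x,y,.155],np.degrees(b-P[3+i])))
E
```

```text
time: 8.23
tool_pos: [0.6444, 0.0858, 0.29]
tool_rot: [-3.133, 0.024, -2.8]
contact_force: [-1.3, -0.8, 0.0]
opening: 0.0372
wrist [0.5779 0.0642 1.2916 0.6117 0.7469 0.7208 0.7454] 780.4943358519879
1 0.5415507060056021 0.12978176051518964 119.00399288298502
2 0.512322054850274 0.027822523799528903 209.00399288298502
3 0.6142812915659347 -0.0014061273557991472 299.003992882985
4 0.6435099427212627 0.10055310935986159 389.003992882985
(array([ 85.5,  76.9, 132.2]), np.float64(115.5))
(array([ 60.8, -71. , 134.1]), np.float64(-58.2))
```

View pics/w6o.png

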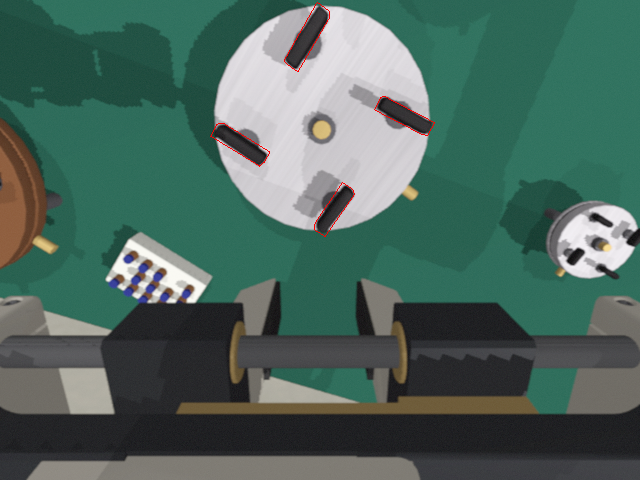

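```bash
python3 - <<'E'
from h import *
print(delta([.6430,.1010,.15],164))
E
```

```text
(array([ -0.3,  16. , 139.8]), np.float64(35.5))
```

```bash
python3 -m pendant '[[[0,5,28],7],[[0,10,56],14],[[0,16,84],21],[[0,16,112],28],[[0,16,139],35],[[0,16,140],35.5],[[0,16,140],35.5],[[0,16,140],35.5]]' 0.4
python3 - <<'E'
from h import *
print(delta([.6430,.1010,.092],164))
E
```

```text
time: 8.95
tool_pos: [0.6435, 0.101, 0.1515]
tool_rot: [3.134, 0.027, 2.864]
contact_force: [0.1, 0.4, 0.6]
opening: 0.0364
(array([ 2.1, -0.6, 59.4]), np.float64(0.1))
```

```bash
python3 -m pendant '[[[0,0,30],0],[[0,0,59],0],[[0,0,59],0],[[0,0,59],0]]'
python3 -m pendant '[[[0,0,0],0],[[0,0,0],0],[[0,0,0],0],[[0,0,0],0],[[0,0,0],0]]' 0 25
python3 - <<'E'
from h import *
print(delta([.6433,.1010,.092],119))
E
```

```text
time: 9.28
tool_pos: [0.6453, 0.101, 0.0934]
tool_rot: [3.134, 0.027, 2.866]
contact_force: [0.5, -0.2, 1.1]
opening: 0.0369
time: 9.7
tool_pos: [0.6458, 0.0998, 0.095]
tool_rot: [3.135, 0.029, 2.866]
contact_force: [-2.6, -4.8, 4.8]
opening: 0.0117
(array([2.8, 0.4, 2.9]), np.float64(45.2))
```

```bash
python3 -m pendant '[[[0,0,0],6],[[0,-1,0],13],[[0,-1,0],20],[[1,-1,0],27],[[1,-2,0],34],[[1,-2,0],40],[[1,-2,0],45],[[1,-2,0],45],[[1,-2,0],45]]'
python3 - <<'E'
from h import *
s=robot.observe(); print(s['torque'],np.degrees(s['tool_rot'][2]))
E
```

```text
time: 10.45
tool_pos: [0.6445, 0.0982, 0.0951]
tool_rot: [3.116, 0.016, 2.083]
contact_force: [2.1, 1.2, -2.9]
opening: 0.0121
[-0.42570888 -0.16101428  0.01781743] 119.35979161961494
```

Nut 4 is home at about 119°. I'm releasing it and going to nut 2.

```bash
python3 -m pendant '[[[0,0,0],0],[[0,0,0],0],[[0,0,0],0]]' 0.4
python3 -m pendant '[[[0,0,-30],0],[[0,0,-60],0],[[0,0,-65],0]]'
python3 - <<'E'
from h import *
print(delta([.5124,.0277,.155],164))
E
```

```text
time: 10.7
tool_pos: [0.6445, 0.0982, 0.0954]
tool_rot: [3.116, 0.016, 2.084]
contact_force: [-0.5, -0.4, -0.3]
opening: 0.0273
time: 10.95
tool_pos: [0.6448, 0.0985, 0.1661]
tool_rot: [3.109, 0.02, 2.085]
contact_force: [0.9, -0.1, 1.1]
opening: 0.0363
(array([   3.7, -150.4,    6.1]), np.float64(-44.5))
```

```bash
python3 -m pendant '[[[0,-22,0],-6],[[1,-44,0],-13],[[1,-66,0],-20],[[2,-88,0],-26],[[2,-110,0],-32],[[3,-130,0],-38],[[4,-150,4],-44],[[4,-150,6],-44.5],[[4,-150,6],-44.5]]'
python3 - <<'E'
from h import *
print(delta([.5124,.0277,.092],164))
im=robot.read_camera('wrist'); cv2.imwrite("pics/w7.png",im[:,:,::-1])
E
```

```text
time: 11.7
tool_pos: [0.5122, 0.0279, 0.1552]
tool_rot: [3.132, 0.037, 2.86]
contact_force: [0.6, -0.2, -0.1]
opening: 0.0368
(array([ 2.1, -0.7, 63.1]), np.float64(-0.2))
```

View pics/w7.png

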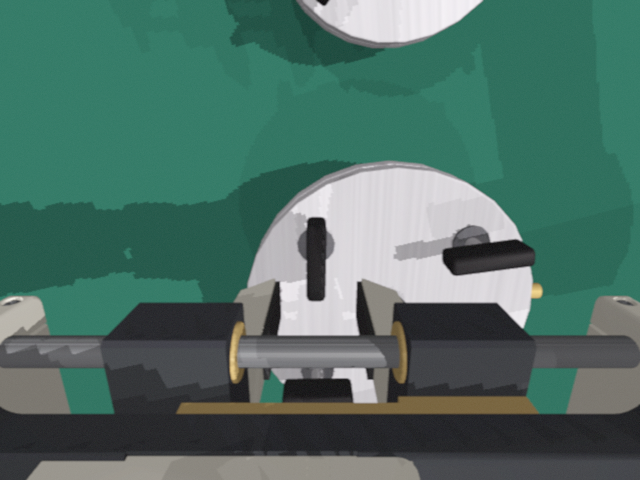

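The bar of nut 2 is centred between the fingers at about (316,260).

```bash
python3 -m pendant '[[[2,0,30],0],[[3,0,62],0],[[3,0,63],0],[[3,0,63],0]]'
python3 -m pendant '[[[1,0,0],0],[[1,0,0],0],[[1,0,0],0],[[1,0,0],0],[[1,0,0],0]]' 0 25
python3 - <<'E'
from h import *
print(delta([.5124,.0277,.092],119))
E
```

```text
time: 12.08
tool_pos: [0.5126, 0.0293, 0.0914]
tool_rot: [3.132, 0.035, 2.859]
contact_force: [0.5, 0.7, -0.4]
opening: 0.0368
time: 12.5
tool_pos: [0.5118, 0.0273, 0.0927]
tool_rot: [3.136, 0.037, 2.86]
contact_force: [-3.5, -12.2, 4.6]
opening: 0.012
(array([-0.4,  0.5,  0.7]), np.float64(44.9))
```

```bash
python3 -m pendant '[[[0,0,0],6],[[0,0,0],13],[[0,0,0],20],[[0,0,0],27],[[0,0,0],34],[[0,0,0],40],[[0,0,0],45],[[0,0,0],45],[[0,0,0],45]]'
python3 -m pendant '[[[0,0,0],0],[[0,0,0],0],[[0,0,0],0]]' 0.4
python3 -m pendant '[[[0,0,-40],0],[[0,0,-70],0],[[0,0,-70],0]]'
python3 - <<'E'
from h import *
print(delta([.5415,.1297,.155],119.2-40))
E
```

```text
time: 13.25
tool_pos: [0.5122, 0.0276, 0.0928]
tool_rot: [3.111, 0.023, 2.077]
contact_force: [4.2, 2.9, -6.1]
opening: 0.0119
time: 13.5
tool_pos: [0.5123, 0.0274, 0.0933]
tool_rot: [3.11, 0.023, 2.078]
contact_force: [-0.2, -0.2, -0.7]
opening: 0.0276
time: 13.75
tool_pos: [0.5126, 0.0273, 0.1691]
tool_rot: [3.102, 0.029, 2.078]
contact_force: [1.6, 0.5, -0.1]
opening: 0.0364
(array([75.8, 74.5, 14.9]), np.float64(39.9))
```

```bash
python3 - <<'E'
from h import *
print(delta([.612,.003,.29],119))
E
```

```text
(array([ -73.1,   79.7, -115.7]), np.float64(0.1))
```

```bash
python3 -m pendant '[[[-15,16,-25],0],[[-30,32,-50],0],[[-45,48,-75],0],[[-60,64,-100],0],[[-73,80,-116],0],[[-73,80,-116],0],[[-73,80,-116],0]]'
cat > look.py <<'E'
from fit import *
import sys
n=sys.argv[1]; v=list(map(float,sys.argv[2:6]))
im=robot.read_camera('wrist'); cv2.imwrite(f"pics/{n}.png",im[:,:,::-1])
c=robot.calibration('wrist')
im=cv2.imread(f'pics/{n}.png')
p,f=fit([(c,im)],[.578,.0643,1.294]+v); print('wrist',np.round(p,4),f)
for i in range(4):
    x,y,b=nut_c(p,i); print(i+1,x,y,np.degrees(b)); h=cv2.convexHull(proj(c,box(x,y,b-p[3+i])).astype(np.float32)); cv2.polylines(im,[np.round(h*16).astype(np.int32)],True,(0,0,255),1,shift=4)
cv2.imwrite(f'pics/{n}o.png',im)
E
python3 look.py w8 .65 1.55 .73 1.55
python3 - <<'E'
from h import *
print(delta([.6145,-.0012,.15],299.2-41.5-180))
E
```

```text
time: 14.33
tool_pos: [0.6125, 0.0028, 0.2902]
tool_rot: [3.101, 0.03, 2.078]
contact_force: [-0.0, 0.7, -0.6]
opening: 0.0371
wrist [0.5762 0.0639 1.2962 0.6067 1.6114 0.7159 1.4959] 888.243783788025
1 0.539505414434936 0.12930300714994833 119.26577815475201
2 0.5107429200197421 0.027211288998984035 209.265778154752
3 0.6128346381707064 -0.0015512054162099692 299.265778154752
4 0.6415971325859003 0.10054051273475434 389.265778154752
(array([ -1.4,  -4.7, 139.2]), np.float64(41.4))
```

View pics/w8o.png

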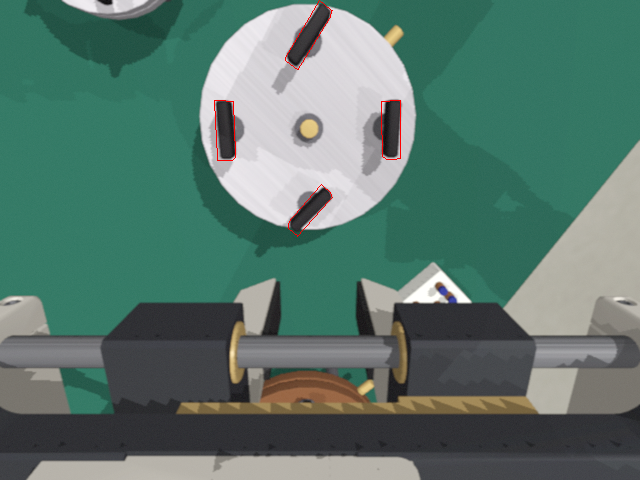

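Nuts 2 and 4 at (226,130) and (391,129) now stand square to the lid's centre line. Nuts 1 and 3 are still half way. Nut 3 is next.

```bash
python3 -m pendant '[[[0,-2,25],7],[[-1,-5,50],14],[[-1,-5,75],21],[[-1,-5,100],28],[[-1,-5,125],35],[[-1,-5,139],41.5],[[-1,-5,139],41.5],[[-1,-5,139],41.5]]'
python3 - <<'E'
from h import *
print(delta([.6140,-.0012,.092],299.2-42-180))
im=robot.read_camera('wrist'); cv2.imwrite("pics/w9.png",im[:,:,::-1])
E
```

```text
time: 15.05
tool_pos: [0.6125, -0.0007, 0.149]
tool_rot: [3.098, -0.004, 1.359]
contact_force: [0.1, 0.3, 0.9]
opening: 0.0367
(array([-0.4, -0.9, 57. ]), np.float64(0.6))
```

View pics/w9.png

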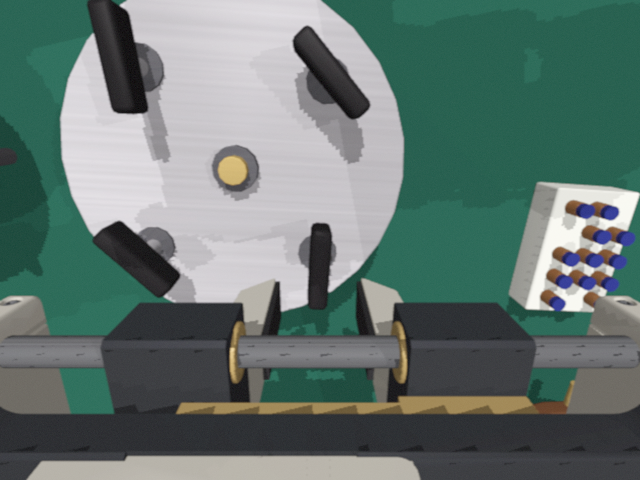

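```bash
python3 -m pendant '[[[0,0,30],0],[[0,0,57],0],[[0,0,57],0],[[0,0,57],0]]'
python3 -m pendant '[[[0,0,0],0],[[0,0,0],0],[[0,0,0],0],[[0,0,0],0],[[0,0,0],0]]' 0 25
python3 - <<'E'
from h import *
print(delta([.6143,-.0012,.092],29.2))
E
```

```text
time: 15.43
tool_pos: [0.6157, -0.0011, 0.0938]
tool_rot: [3.096, -0.004, 1.361]
contact_force: [-0.4, -0.5, 0.8]
opening: 0.0368
time: 15.85
tool_pos: [0.6153, -0.0009, 0.0951]
tool_rot: [3.097, -0.004, 1.361]
contact_force: [-4.3, 1.4, 6.1]
opening: 0.0126
(array([-0.5, -1. ,  3.1]), np.float64(48.8))
```

```bash
python3 -m pendant '[[[0,0,0],6],[[0,0,0],13],[[0,0,0],20],[[0,0,0],27],[[0,0,0],34],[[0,0,0],41],[[0,0,0],47],[[0,0,0],49],[[0,0,0],49],[[0,0,0],49]]'
python3 -m pendant '[[[0,0,0],0],[[0,0,0],0],[[0,0,0],0]]' 0.4
python3 -m pendant '[[[0,0,-40],0],[[0,0,-70],0],[[0,0,-70],0]]'
python3 - <<'E'
from h import *
print(delta([.5413,.1297,.155],119.2-39))
E
```

```text
time: 16.68
tool_pos: [0.6158, -0.0012, 0.0953]
tool_rot: [3.114, -0.037, 0.508]
contact_force: [4.5, -1.8, -3.9]
opening: 0.012
time: 16.93
tool_pos: [0.6156, -0.0011, 0.0956]
tool_rot: [3.114, -0.037, 0.508]
contact_force: [-0.8, 0.3, -0.2]
opening: 0.0275
time: 17.18
tool_pos: [0.6154, -0.0008, 0.1724]
tool_rot: [3.108, -0.046, 0.509]
contact_force: [1.4, 0.6, 0.8]
opening: 0.0366
(array([  -1.9, -150.5,   12.2]), np.float64(-51.0))
```

```bash
python3 -m pendant '[[[0,-22,0],-7],[[0,-44,0],-14],[[-1,-66,0],-21],[[-1,-88,0],-28],[[-1,-110,0],-35],[[-2,-130,0],-42],[[-2,-150,4],-49],[[-2,-150,12],-51],[[-2,-150,12],-51],[[-2,-150,12],-51]]'
python3 - <<'E'
from h import *
print(delta([.5413,.1297,.092],119.2-39))
im=robot.read_camera('wrist'); cv2.imwrite("pics/w10.png",im[:,:,::-1])
E
```

```text
time: 18.02
tool_pos: [0.5412, 0.1293, 0.1552]
tool_rot: [3.085, -0.002, 1.398]
contact_force: [0.2, -0.4, -0.0]
opening: 0.0368
(array([ 0.3, -3.5, 63.1]), np.float64(-0.1))
```

View pics/w10.png

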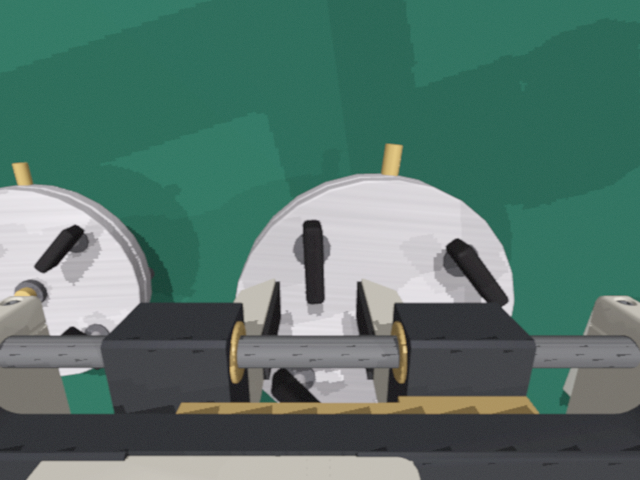

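```bash
python3 -m pendant '[[[0,-2,30],-2],[[0,-3,62],-2],[[0,-3,63],-2],[[0,-3,63],-2]]'
python3 -m pendant '[[[0,0,0],0],[[0,0,0],0],[[0,0,0],0],[[0,0,0],0],[[0,0,0],0]]' 0 25
python3 - <<'E'
from h import *
print(delta([.5413,.1297,.092],29.2))
E
```

```text
time: 18.4
tool_pos: [0.5417, 0.1284, 0.0917]
tool_rot: [3.087, 0.0, 1.43]
contact_force: [-0.0, 0.6, 0.8]
opening: 0.0368
time: 18.82
tool_pos: [0.5415, 0.1285, 0.0929]
tool_rot: [3.087, -0.0, 1.43]
contact_force: [-2.3, 0.4, 3.8]
opening: 0.0124
(array([ 1.1, -0.4,  0.8]), np.float64(52.7))
```

```bash
python3 -m pendant '[[[0,0,0],7],[[0,0,0],14],[[0,0,0],21],[[0,0,0],28],[[0,-1,0],35],[[0,-1,0],42],[[0,-1,0],48],[[0,-1,0],52.5],[[0,-1,0],52.5],[[0,-1,0],52.5]]'
python3 -m pendant '[[[0,0,0],0],[[0,0,0],0],[[0,0,0],0]]' 0.4
python3 -m pendant '[[[0,0,-40],0],[[0,0,-80],0],[[0,0,-120],0],[[0,0,-120],0]]'
python3 - <<'E'
from h import *
# view pose for yaw 29
print(delta([.578-.07*np.cos(np.radians(29)),.0643-.07*np.sin(np.radians(29)),.29],29))
E
```

```text
time: 19.65
tool_pos: [0.5412, 0.1288, 0.093]
tool_rot: [3.108, -0.045, 0.517]
contact_force: [4.1, 0.0, -4.3]
opening: 0.0121
time: 19.9
tool_pos: [0.541, 0.1288, 0.0933]
tool_rot: [3.108, -0.044, 0.518]
contact_force: [-0.4, -0.2, 0.5]
opening: 0.0273
time: 20.23
tool_pos: [0.5376, 0.1302, 0.2216]
tool_rot: [3.102, -0.057, 0.519]
contact_force: [1.3, -0.2, 1.2]
opening: 0.0365
(array([-63.6,  79.1, -69.1]), np.float64(0.7))
```

```bash
python3 -m pendant '[[[-16,20,-18],0],[[-32,40,-36],0],[[-48,60,-54],0],[[-64,79,-69],0],[[-64,79,-69],0],[[-64,79,-69],0],[[-64,79,-69],0]]'
python3 look.py w11 1.55 1.55 1.55 1.55
python3 - <<'E'
from h import *
im=robot.read_camera('top'); cv2.imwrite("pics/top11.png",im[:,:,::-1])
im=robot.read_camera('scene'); cv2.imwrite("pics/scene11.png",im[:,:,::-1])
E
```

```text
time: 20.82
tool_pos: [0.516, 0.0307, 0.2894]
tool_rot: [3.103, -0.057, 0.519]
contact_force: [-0.0, 0.7, 0.5]
opening: 0.037
wrist [0.5776 0.064  1.2987 1.6144 1.5764 1.5495 1.5567] 954.6689262371615
1 0.5407924931454973 0.12936269658895547 119.41014427629953
2 0.5122873266025685 0.027198830763704475 209.41014427629952
3 0.6144511924278195 -0.0013063357792243574 299.41014427629955
4 0.6429563589707483 0.10085753004602664 389.41014427629955
```

View pics/w11o.png

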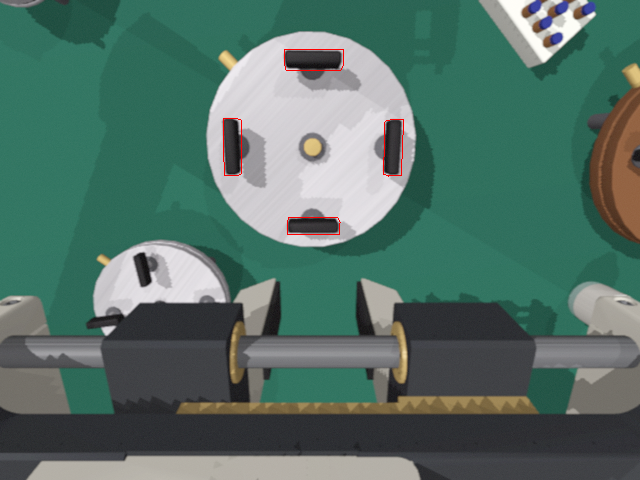

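View pics/scene11.png

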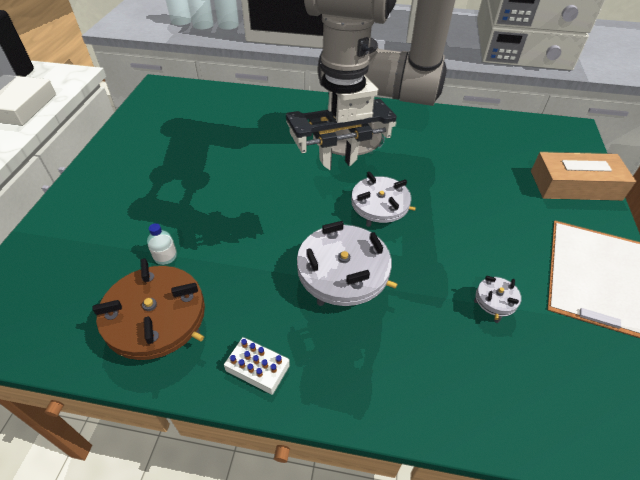

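View pics/top11.png

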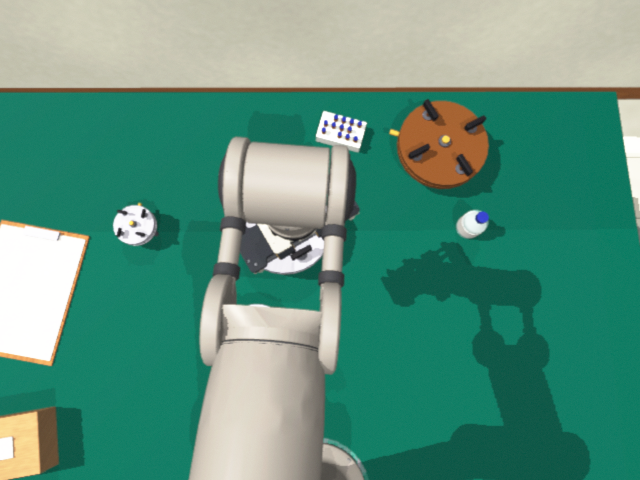

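All four bars stand square to the line to the lid's centre. The small holder at (135,225) and the bottle at (473,223) haven't moved, and the arm is clear of everything.

```bash
python3 -c "
from cell import robot
print(robot.hand_in())"
```

```text
the job is handed in; nothing more can be done
None
```

All four hand nuts on the large steel holder are home, and I handed the job in at about 21 s of the 70 s allowed.

- **First pass:** I turned the loose nuts 2 and 4 clockwise to about half way. The wrist camera fit put both at about 0.75 rad; the gripper angle suggested about 0.8.
- **Second pass:** I turned the pair 4 and 2 fully home, then the pair 3 and 1. A look between the pairs showed 2 and 4 square to the line to the lid's centre while 1 and 3 were still half way.
- **Last check:** the final fit read 1.61, 1.58, 1.55 and 1.56 rad for nuts 1 to 4. Nut 1's reading is slightly past its 1.571 stop, which is fit error. The small holder and the bottle showed at the same pixels as at the start, and the arm was clear of everything.
- **Disagreements:** before the first pass, the scene camera disagreed with the top camera by about 3 mm in position, and by up to 0.23 rad on the nut angles. I relied on the wrist camera fits instead. Those read nut 1 at about 0.6 rad before it was turned home, a little below its stated 0.65 minimum. The mid-job fit of nuts 2 and 4 scattered from 1.50 to 1.61 rad.

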